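# Gauge the gearbox parts and hand over the tray

### The arm

A 7-joint arm with a two-finger parallel gripper is mounted at the origin on the work surface. World frame = base frame: x ahead of the robot, y to its left, z up, the work surface at z = 0. Lengths are in mm, angles in rad, forces in N, time in s.
With the tool pointing down it reaches from about 425 to 950 mm from the base axis. Payload 16.7 kg.
Tool frame: the origin (TCP) lies at the very end of the fingers, on their centre line; the grasp point (between the pads) lies 19 mm behind it; z points along the fingers, x is the direction in which the jaws open and shut, and the axes are right-handed (so a half turn about z gives the same grasp; the last joint's range is limited). The gripper opens to 94 mm and grips with 3 to 60 N. Pads are 16 mm wide; open, the fingers measure 119 mm over their backs; the gripper's body (75 mm by 177 mm) begins 78 mm behind the grasp point.
Start: joints at [1.004, 0.426, 0.074, 1.606, -0.034, 1.111, -0.067], TCP at [273.23, -617.187, 205.467] pointing down, gripper open.
Joint ranges: [-2.85, 2.85], [-0.5, 2.14], [-1.23, 1.37], [0.21, 2.46], [-1.02, 4.16], [0.16, 2.05], [-2.73, 2.73]. Speed limits (rad/s): [1.89, 1.89, 2.39, 2.39, 3.01, 3.01, 3.01].

### API

Orientations are given as [roll, pitch, yaw] about the fixed x, y, z axes, in that order (R = Rz(yaw) Ry(pitch) Rx(roll)).
In Python, from workcell import arm, hand, cams, ticket gives the robot as it stands. Calls block until the motion is done:
- arm.reach(position, orientation): joint-space move of the TCP to a pose.
- arm.movel(position, frame=None, rate=150): straight line of the TCP; frame=None keeps the orientation; rate is the mean speed in mm/s.
- arm.move_j(angles): joint-space move.
- hand.gripper_to(opening, f_grip=None): opening from 0.0 (shut) to 1.0 (fully open); f_grip is the grip in N (None keeps the last); returns when the fingers have stopped.
- arm.dwell(seconds).
- arm.inverse_kinematics(position, orientation): joint angles nearest the present ones, or None.
- arm.get_obs(): the state.
- cams.grab_frame(name): name is "scene" or "top" or "wrist"; returns a dict with "frame" (480x640x3 uint8, red, green, blue), "depth" (480x640 float32, mm along the optical axis (not along the pixel's ray), 0 where there is no reading), "K" (3x3 intrinsics, pixels), "dist" ([k1, k2, p1, p2, k3] as OpenCV has them; the pictures are not rectified), "eye" and "attitude" of the camera in the world; the wrist camera has in their place "T_tool_cam" (4x4, takes a point from camera to tool coordinates, whose origin is the TCP and whose axes are the tool frame's). Camera axes: x right, y down, z forward; pixel columns grow to the right and rows downward; lengths in mm; the calibration is good to about 2 mm. A picture is of the moment at which its call begins: read the wrist's pose just before it.
A pose or a line that the arm cannot do raises arm.PlanningError and nothing moves.
- ticket.job_done(): hands the job in, once; it reports no verdict.
The state is a dict: "t": time; "joints": joint angles; "joint_vel": joint speeds; "joint_torque": joint torques, N m; "eef_pos": TCP position; "orientation": TCP orientation; "force": force on the tool from outside, world axes, zero at the start; "ft_torque": the same for the moment, N m; "finger_gap": opening from 0.0 (shut) to 1.0 (fully open).
Only numpy, scipy, OpenCV 4.12 (cv2) and the standard library are available. Lean on these libraries where they do the work, as an engineer would, in place of code of your own. Each camera call takes 0.05 s, during which the arm holds its last target.

### The job

Measure the turned gearbox parts standing on the bench one at a time, tallest first and shortest last: stand each between the jaws of the bench caliper, slide the jaw gently shut until it presses the part's flange against the anvil, open it again and stand the part upright in a pocket of the grey carrying tray. When all are in, carry the loaded tray by its handle, level, over to the blue mat and set it down centred and square on it (either way round). Leave the other tools where they are.

Things in the scene. Friction and masses are not known exactly. Their poses are not given: they have to be found in the camera images.
- spindle: the tallest part, bright steel, 68 mm tall: a round heavy flange 42 mm across and 14 mm thick at the bottom, a round 18 mm shank above it; about 0.15 kg. Origin: centre of its underside, z up along the shank. Two or three of the three parts are there. The pad under them is level with the bench
- gearhub: the middle part, 56 mm tall: a toothed heavy flange 48 mm across (smooth for contact) and 12 mm thick at the bottom, a 24 mm round shank above; about 0.15 kg. Origin and z as the spindle
- stub: the shortest part, 45 mm tall: a heavy flange 44 mm across and 14 mm thick at the bottom, a 20 mm round shank above; about 0.15 kg. Origin and z as the spindle
- caliper: fixed bench caliper: a grey base plate 120 (x) by 230 (y, from -100 to +130) mm, its top 8 mm above the bench; parts stand on this plate. Origin: on the bench under the middle of the measuring space. The jaw slides along its y axis. Along x the jaws are centred on x = 0
- anvil: fixed jaw of the caliper, a steel block 40 mm wide (x), 25 mm thick, 32 mm above the plate. Origin: at the foot of its measuring face (on the plate, 50 mm to -y of the caliper's origin); the face looks along the caliper's +y
- jaw (a joint): moving jaw: the gap between the two measuring faces in m, 0 shut to 0.110 wide open; its face is at y = -0.050 + value in the caliper's frame. It stays where left; about 4 N moves it. To measure, press on with some 10 to 15 N at the tab: merely touching is not enough. With a part in between it stops at the flange's diameter
- jaw_face: measuring face plate of the moving jaw, 40 mm wide, 8 mm thick, its top 29 mm above the plate. Origin: at the foot of its face, which looks along the caliper's -y to the anvil
- thumb_tab (a point): the black thumb tab on the moving jaw: 14 mm (x) by 24 mm (y), rising from 36.5 mm to 72.5 mm above the bench, its middle 24 mm behind (+y of) the moving face. This point: in its middle, 58 mm above the bench. The jaw block below it is 40 by 40 mm, its top 36.5 mm above the bench
- tray: grey carrying tray, 200 (x) by 140 (y) mm, floor 4 mm thick, outer walls 20 mm high and 4 mm thick, ribs 16 mm high; 0.35 kg. In the middle stands its handle, a plate 12 mm (x) by 40 mm (y), its top 76 mm above the underside. Four pockets, each 66 by 62 mm inside, at its corners. Origin: centre of the underside
- pocket0 (a point): middle of a tray pocket, on its floor
- pocket1 (a point): middle of a tray pocket, on its floor
- pocket2 (a point): middle of a tray pocket, on its floor
- pocket3 (a point): middle of a tray pocket, on its floor
- mat: fixed blue mat, 260 (x) by 200 (y) mm, 5 mm thick. Origin: centre of its underside
- screwdriver: bystander: screwdriver lying on the bench between the parts and the robot
- tape: bystander: ring of white tape lying flat, 64 mm across, 22 mm high
- wrench: bystander: wrench lying beyond the caliper
- grease: bystander: orange bottle, 48 mm across and 120 mm tall, beyond the caliper
Mind the look-alikes: they are no part of the job. Leave any orange, pink or purple look-alike of the stub alone.

How it is judged:
By the outcome, as a careful person would: the job done as asked, in the order asked, and still so for the second after the job is handed in, with the robot touching nothing.
Of spindle, gearhub, stub only 2 to 3 are there at a start; the rules pass over those that are not, and their reading is None.
At some moment in a run one of spindle, gearhub, stub may be knocked a few centimetres aside while the robot is not near it.
It also fails if it takes over 210 s, if anything falls off the work surface, if the arm or the gripper's body presses on something with over 40 N, if the wrist force passes 120 N, or if a joint passes its speed limit or range.

## Working session

There is one attempt and no reset: what is moved stays moved. The work goes in short steps, each a Python script; the robot and the scene stay as the last script left them, time stands still between calls to the robot, and variables do not carry over. Pictures are saved under pics/ and viewed, and the job is handed in when it is done.

```bash
ls -la; mkdir -p pics
python3 - <<'E'
from workcell import arm, hand, cams, ticket
import cv2, numpy as np
print(arm.get_obs())
for n in ["scene","top","wrist"]:
    f=cams.grab_frame(n)
    cv2.imwrite(f"pics/{n}0.png",f["frame"][:,:,::-1])
    print(n,{k:(v if k not in("frame","depth") else v.shape) for k,v in f.items()})
E
```

```text
total 12
drwxr-xr-x  3 agent agent 4096 Dec  7 17:02 .
drwxr-xr-x 23 root  root  4096 Dec  7 17:02 ..
drwxr-xr-x  2 agent agent 4096 Dec  7 17:02 pics
{'t': 0.0, 'joints': array([ 1.00451503,  0.42674426,  0.07385235,  1.60660833, -0.03409174,
        1.11078846, -0.06711847]), 'joint_vel': array([ 0.00099453,  0.00015186,  0.00077556,  0.0010638 , -0.00013485,
        0.00029834, -0.00099449]), 'joint_torque': array([-2.21921844e-03, -9.35824871e+01,  3.66562910e+00, -4.54189003e+01,
       -4.89536219e-02,  2.01928028e-02,  2.53726485e-04]), 'eef_pos': array([ 273.04351367, -616.83114288,  204.76689824]), 'orientation': array([ 3.14148827e+00,  1.28476314e-03, -1.15406293e+00]), 'force': array([-0.0462427 , -0.61245241, -0.83247045]), 'ft_torque': array([-0.04476592,  0.02695557, -0.04877245]), 'finger_gap': 0.9981561394232302}
scene {'frame': (480, 640, 3), 'depth': (480, 640), 'K': array([[445.32767731,   0.        , 316.86322641],
       [  0.        , 445.32767731, 242.41033649],
       [  0.        ,   0.        ,   1.        ]]), 'dist': array([0.02464962, 0.        , 0.     
[... 504 characters left out ...]
itude': array([-3.01781549,  0.00564327, -1.56472514])}
wrist {'frame': (480, 640, 3), 'depth': (480, 640), 'K': array([[346.82863132,   0.        , 321.18074924],
       [  0.        , 346.82863132, 242.052853  ],
       [  0.        ,   0.        ,   1.        ]]), 'dist': array([0.02056365, 0.        , 0.        , 0.        , 0.        ]), 'T_tool_cam': array([[ 9.99999199e-01,  1.04537286e-03, -7.13694848e-04,
         1.83818556e+00],
       [-8.40818658e-04,  9.70079074e-01,  2.42787733e-01,
        -7.03561459e+01],
       [ 9.46144144e-04, -2.42786938e-01,  9.70079176e-01,
        -1.79048169e+02],
       [ 0.00000000e+00,  0.00000000e+00,  0.00000000e+00,
         1.00000000e+00]])}
```

View pics/scene0.png

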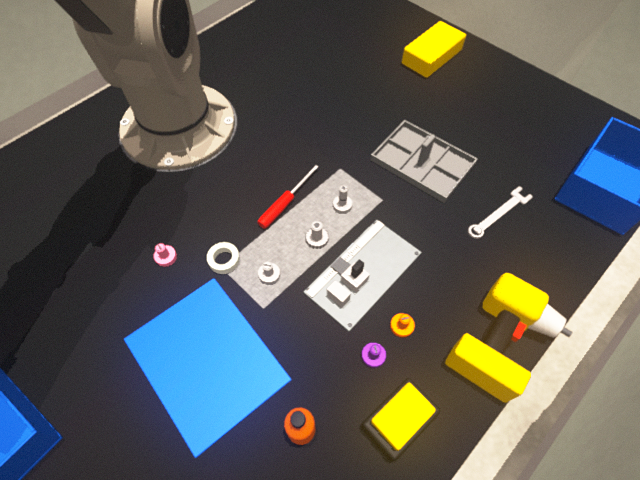

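View pics/top0.png

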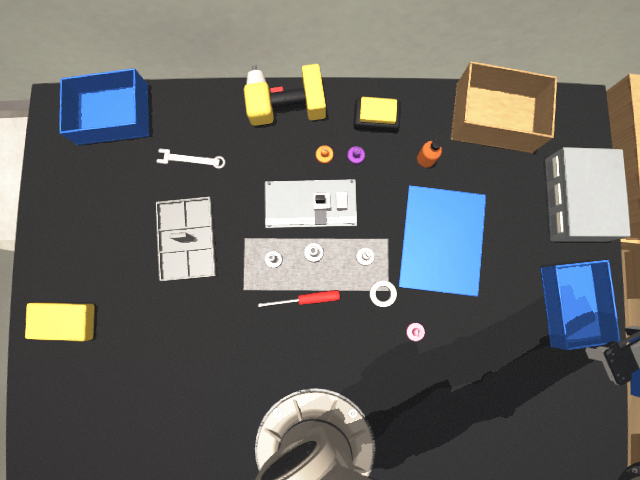

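View pics/wrist0.png

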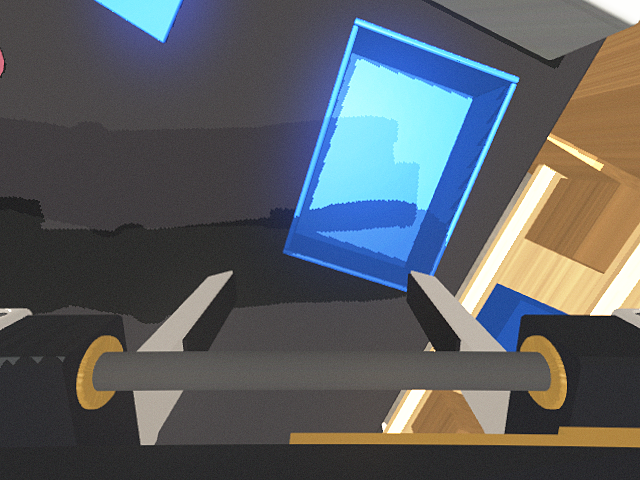

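The scene view shows three steel parts on the grey pad, at about (343,203), (317,236) and (268,272). The caliper is at (362,273), with the jaw almost shut. The tray is at (424,158) and the mat at (207,365). The pink, orange and purple look-alikes are off the pad. The top view agrees: parts at (273,260), (313,252) and (365,257). I'll zoom in next.

```bash
cat > h.py <<'E'
from workcell import arm, hand, cams, ticket
import cv2, numpy as np
from scipy.spatial.transform import Rotation as Rot
def grab(n):
    """frame dict with T (cam->world)"""
    o=arm.get_obs() if n=="wrist" else None
    f=cams.grab_frame(n)
    T=np.eye(4)
    if n=="wrist":
        T[:3,:3]=Rot.from_euler("xyz",o["orientation"]).as_matrix();T[:3,3]=o["eef_pos"]
        T=T@f["T_tool_cam"]
    else:
        T[:3,:3]=Rot.from_euler("xyz",f["attitude"]).as_matrix();T[:3,3]=f["eye"]
    f["T"]=T; return f
def rays(f,uv):
    p=cv2.undistortPoints(np.asarray(uv,float).reshape(-1,1,2),f["K"],f["dist"])[:,0]
    d=np.c_[p,np.ones(len(p))]
    return d@f["T"][:3,:3].T
def plane(f,uv,z):
    d=rays(f,uv); e=f["T"][:3,3]
    return e+d*((z-e[2])/d[:,2])[:,None]
def cloud(f):
    v,u=np.mgrid[0:480,0:640]
    d=rays(f,np.c_[u.ravel(),v.ravel()])
    P=f["T"][:3,3]+d*f["depth"].ravel()[:,None]
    P=P.reshape(480,640,3); P[f["depth"]==0]=np.nan
    return P
def project(f,P):
    Ti=np.linalg.inv(f["T"]); r,_=cv2.Rodrigues(Ti[:3,:3])
    return cv2.projectPoints(np.asarray(P,float).reshape(-1,1,3),r,Ti[:3,3],f["K"],f["dist"])[0][:,0]
def save(name,im): cv2.imwrite("pics/"+name,im[:,:,::-1])
E
python3 - <<'E'
from h import *
f=grab("top"); P=cloud(f)
save("top1.png",cv2.resize(f["frame"][130:310,140:500],None,fx=2.2,fy=2.2,interpolation=cv2.INTER_CUBIC))
for uv in [(273,258),(313,250),(365,257),(320,200),(342,200),(300,200),(300,222),(180,237),(170,220),(443,240),(315,216),(350,280)]:
    print(uv,P[uv[1],uv[0]].round(1))
np.savez("top.npz",P=P,F=f["frame"])
E
```

```text
(273, 258) [459.   99.4  67.9]
(313, 250) [479.9   5.7  54.4]
(365, 257) [ 464.9 -119.3   42.1]
(320, 200) [598.3 -10.3  69. ]
(342, 200) [605.1 -64.   39.3]
(300, 200) [611.5  40.6   7.2]
(300, 222) [554.9  39.8   9.5]
(180, 237) [506.7 321.   76. ]
(170, 220) [560.  372.3   2.5]
(443, 240) [ 511.8 -319.     6.8]
(315, 216) [568.9   2.2  17.2]
(350, 280) [411.5 -85.9  -6.3]
```

View pics/top1.png

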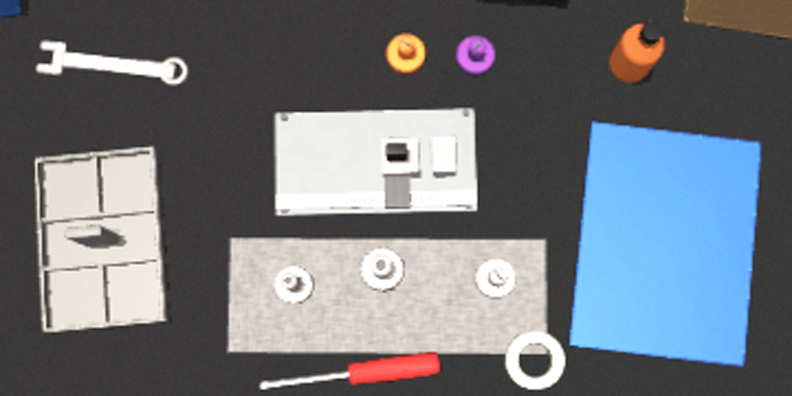

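Run:
```python
from h import *
for yaw in (0,3.1416):
    for p in ([540,-90,260],[600,-10,60],[465,-119,20],[506,321,80],[512,-319,80]):
        q=arm.inverse_kinematics(p,[np.pi,0,yaw]); print(yaw,p,None if q is None else np.round(q,2))
arm.reach([540,-90,260],[np.pi,0,0])
f=grab("wrist"); print(arm.get_obs()["t"],arm.get_obs()["eef_pos"])
save("w1.png",f["frame"]); P=cloud(f); np.savez("w1.npz",P=P,**{k:f[k] for k in("frame","depth","K","dist","T")})
```

```text
0 [540, -90, 260] [ 0.44  0.2  -0.45  1.81  0.09  1.16 -0.04]
0 [600, -10, 60] [ 0.3   0.52 -0.51  1.87  0.33  0.83 -0.37]
0 [465, -119, 20] [ 0.45  0.41 -0.39  2.16  0.26  0.62 -0.13]
0 [506, 321, 80] [ 0.11  0.69 -1.08  1.84  0.71  1.05 -1.25]
0 [512, -319, 80] [ 0.66  0.46 -0.26  1.86  0.16  0.84  0.31]
3.1416 [540, -90, 260] [-0.92  0.35  1.23  1.87 -0.36  1.17 -2.71]
3.1416 [600, -10, 60] [-0.88  0.87  1.2   1.94 -0.96  1.06 -2.39]
3.1416 [465, -119, 20] [-0.66  0.63  1.02  2.22 -0.84  0.74 -2.2 ]
3.1416 [506, 321, 80] [ 0.08  0.67 -1.03  1.84  0.67  1.03  1.92]
3.1416 [512, -319, 80] [ 0.19  0.47  0.33  1.89 -0.2   0.81 -2.51]
2.375 [539.88856259 -91.14507572 259.76667471]
```

View pics/w1.png

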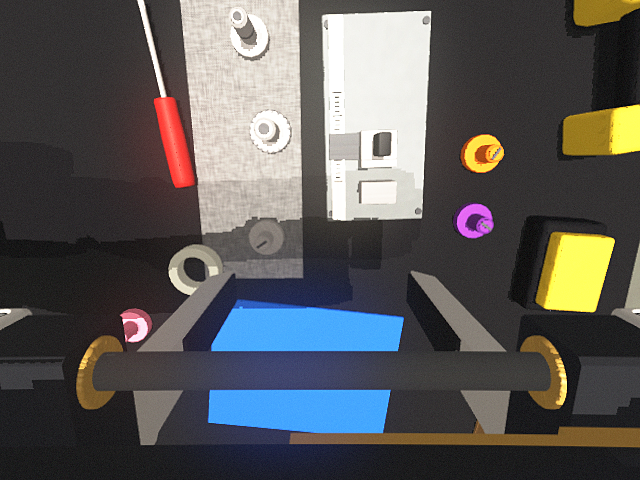

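Run:
```python
import numpy as np,cv2
from h import rays,plane
d=np.load("w1.npz"); f=dict(d); P=d["P"]; F=d["frame"]
# bench heights
for uv in [(60,60),(60,180),(380,60),(400,100),(340,60),(220,100),(220,200),(377,185),(380,140),(345,147),(500,60)]:
    u,v=uv; print(uv,np.nanmedian(P[v-3:v+4,u-3:u+4].reshape(-1,3),0).round(1), np.nanstd(P[v-3:v+4,u-3:u+4,2]).round(1),F[v,u])
for n,x,y,h,D,t in(("spindle",459,99,68,42,14),("gearhub",480,6,56,48,12),("stub",465,-119,45,44,14)):
    near=np.hypot(P[...,0]-x,P[...,1]-y)<32
    m=near&(P[...,2]>h-6); q=P[m]; c,r=cv2.minEnclosingCircle(q[:,:2].astype(np.float32))
    vv,uu=np.nonzero(m); px=plane(f,[[uu.mean(),vv.mean()]],h)[0]
    print(n,len(q),q.mean(0).round(1),np.round(c,1),round(r,1),q[:,2].std().round(2),"top px->plane",px.round(1))
    m=near&(P[...,2]>t-4)&(P[...,2]<t+5); q=P[m]; c,r=cv2.minEnclosingCircle(q[:,:2].astype(np.float32))
    print("  flange",len(q),np.round(c,1),round(r,1),np.median(q[:,2]).round(2))
# plate
g=F.min(2).astype(int)
m=(g>120)&(P[...,0]>530)&(P[...,0]<690)&(P[...,1]>-140)&(P[...,1]<170)
m=m.astype(np.uint8); m=cv2.morphologyEx(m,cv2.MORPH_CLOSE,np.ones((9,9)))
cs,_=cv2.findContours(m,cv2.RETR_EXTERNAL,cv2.CHAIN_APPROX_NONE); c=max(cs,key=cv2.contourArea)
print("contour bbox",cv2.boundingRect(c))
w=plane(f,c[:,0].astype(float),8.)[:,:2].astype(np.float32)
print("plate rect",cv2.minAreaRect(w),cv2.boxPoints(cv2.minAreaRect(w)).round(1))
# tab, anvil, jaw
def reg(n,zl,zh,xl,xh,yl,yh):
    k=(P[...,2]>zl)&(P[...,2]<zh)&(P[...,0]>xl)&(P[...,0]<xh)&(P[...,1]>yl)&(P[...,1]<yh)
    q=P[k]; 
    if len(q)>5: print(n,len(q),q.mean(0).round(1),np.percentile(q,2,axis=0).round(1),np.percentile(q,98,axis=0).round(1),cv2.minAreaRect(q[:,:2].astype(np.float32)))
reg("tab",65,80,570,660,-60,60); reg("block",30,45,570,660,-40,60); reg("anvil",30,48,570,660,-120,-43);
```

```text
(60, 60) [ 2.439e+02  8.120e+01 -1.000e-01] 1.0 [53 50 52]
(60, 180) [218.2 -52.9  -0.8] 0.9 [44 33 43]
(380, 60) [607.2  81.    7.9] 1.0 [242 241 238]
(400, 100) [632.1  38.9   8.1] 0.9 [239 240 234]
(340, 60) [562.   80.1  11.7] 1.2 [255 255 255]
(220, 100) [422.   40.1   0.8] 0.8 [233 227 220]
(220, 200) [ 4.131e+02 -7.730e+01  4.000e-01] 0.7 [192 180 170]
(377, 185) [604.2 -55.6  39.7] 0.7 [253 250 246]
(380, 140) [600.4  -7.8  71.9] 1.7 [147 138 130]
(345, 147) [568.8 -13.3  16.4] 0.7 [200 193 186]
(500, 60) [7.449e+02 8.170e+01 2.000e-01] 0.8 [51 52 51]
spindle 340 [462.6 102.8  67. ] [461.8 103.4] 9.2 1.68 top px->plane [462.8 102.5  68. ]
  flange 823 [461.8 104.2] 20.9 13.88
gearhub 430 [480.9   4.8  55.2] [480.4   4.8] 12.4 1.5 top px->plane [481.    4.8  56. ]
  flange 907 [480.4   4.9] 25.0 11.76
stub 305 [ 477.2 -117.3  129.6] [ 477.3 -115.6] 20.3 136.84 top px->plane [ 434.7 -186.4   45. ]
  flange 631 [ 471.  -123.9] 22.0 13.7
contour bbox (322, 11, 109, 210)
plate rect ((603.9620361328125, 13.364410400390625), (120.21981048583984, 229.3419952392578), 1.6228623390197754) [[ 540.6  126.3]
 [ 547.1 -103. ]
 [ 667.3  -99.6]
 [ 660.8  129.7]]
tab 350 [604.5 -10.9  71.8] [598.  -22.5  67.4] [611.7  -0.   73.6] ((605.09619140625, -10.859076499938965), (14.368532180786133, 23.63921546936035), 1.813187837600708)
block 908 [602.9 -16.9  36.5] [585.5 -34.5  34.5] [624.3   4.3  38.9] ((605.0822143554688, -14.903200149536133), (39.655330657958984, 39.73582077026367), 1.8110158443450928)
anvil 840 [606.3 -63.6  39.5] [587.  -76.1  34.3] [625.9 -51.1  41.4] ((606.8264770507812, -64.06299591064453), (40.27533721923828, 26.245590209960938), 1.5656239986419678)
```

```bash
cat >> h.py <<'E'
CY=0.029
CO=np.array([604.4,-1.7])
def cal(x,y): # caliper frame -> world xy
    c,s=np.cos(CY),np.sin(CY); return CO+[c*x-s*y, s*x+c*y]
def gap_of(): # measured jaw position belongs to eef y in caliper frame when tab held centred
    e=arm.get_obs()["eef_pos"][:2]-CO; return -np.sin(CY)*e[0]+np.cos(CY)*e[1]
DN=lambda yaw:[np.pi,0,yaw]
def L(xy,z,rate=200,frame=None): arm.movel([xy[0],xy[1],z],frame,rate)
def st(msg=""):
    o=arm.get_obs(); print(msg,"t%.1f"%o["t"],o["eef_pos"].round(1),"F",o["force"].round(1),"gap %.3f"%o["finger_gap"])
E
python3 - <<'E'
from h import *
p=cal(0,-9.2); print(p)
hand.gripper_to(0.5,40)
arm.reach([*p,120],DN(CY)); st()
L(p,42,120); st("down")
hand.gripper_to(0,40); st("grip")
L(cal(0,-9.2+73),42,80); st("opened"); arm.dwell(0.2); st()
f=grab("wrist"); save("w2.png",f["frame"])
E
```

```text
[604.66676261 -10.89613167]
 t4.0 [604.9 -11.7 120.9] F [ 0.1 -0.6  0.7] gap 0.498
down t4.8 [605.1 -11.   42.8] F [ 0.4  0.3 -0.6] gap 0.499
grip t5.4 [604.3 -10.9  42.2] F [-2.9  0.6  5.3] gap 0.149
opened t6.5 [602.2  62.6  42.1] F [-3.9  0.5  5. ] gap 0.144
 t6.7 [602.3  62.6  42.2] F [-3.7  1.4  5.8] gap 0.142
```

View pics/w2.png

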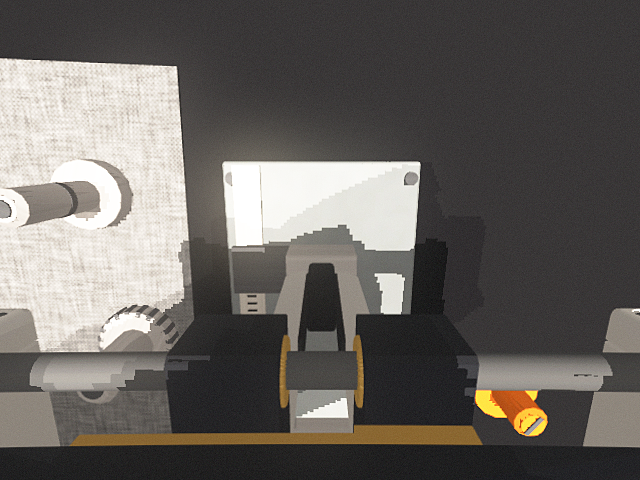

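The wrist view shows the jaw open, with the tab held between the fingers at (322,300). Next I'll release it, re-check the spindle and pick it up.

```bash
cat >> h.py <<'E'
PARTS=dict(spindle=(68,42,14,18),gearhub=(56,48,12,24),stub=(45,44,14,20))
def find(f,n,xy,z0=0,R=45):
    h,D,t,s=PARTS[n]; P=cloud(f)
    near=np.hypot(P[...,0]-xy[0],P[...,1]-xy[1])<R
    m=near&(P[...,2]>z0+h-7)&(P[...,2]<z0+h+6)
    k,lab,sts,_=cv2.connectedComponentsWithStats(m.astype(np.uint8))
    i=1+np.argmax(sts[1:,4]); m=lab==i
    q=P[m]; c,r=cv2.minEnclosingCircle(q[:,:2].astype(np.float32))
    vv,uu=np.nonzero(m); px=plane(f,[[uu.mean(),vv.mean()]],z0+h)[0]
    fl=near&(P[...,2]>z0+t-3)&(P[...,2]<z0+t+4)
    q2=P[fl]; c2,r2=cv2.minEnclosingCircle(q2[:,:2].astype(np.float32)) if len(q2)>10 else ((0,0),0)
    print(n,"n",m.sum(),"pxplane",px[:2].round(1),"mec",np.round(c,1),round(r,1),"flange",np.round(c2,1),round(r2,1),"z",np.median(q[:,2]).round(1))
    return np.array([np.median([px[0],c[0]]),np.median([px[1],c[1]])])
E
python3 - <<'E'
from h import *
hand.gripper_to(0.5); L(cal(0,63.8),110,250); st("rel")
arm.reach([500,-20,200],DN(CY)); 
f=grab("wrist"); save("w3.png",f["frame"])
for n,xy in(("spindle",(462,103)),("gearhub",(480.5,4.8))): print(find(f,n,xy))
st()
E
```

```text
rel t7.8 [603.1  62.  111.1] F [ 0.6  0.1 -0.6] gap 0.501
spindle n 410 pxplane [462.3 103. ] mec [461.9 104. ] 9.2 flange [461.8 104.1] 21.1 z 67.1
[462.11981731 103.52695388]
gearhub n 495 pxplane [481.   5.] mec [480.5   4.5] 12.0 flange [480.8   4.7] 25.0 z 55.7
[480.73874729   4.72445625]
 t8.6 [500.2 -19.6 199.2] F [ 0.2 -0.2  0.3] gap 0.501
```

View pics/w3.png

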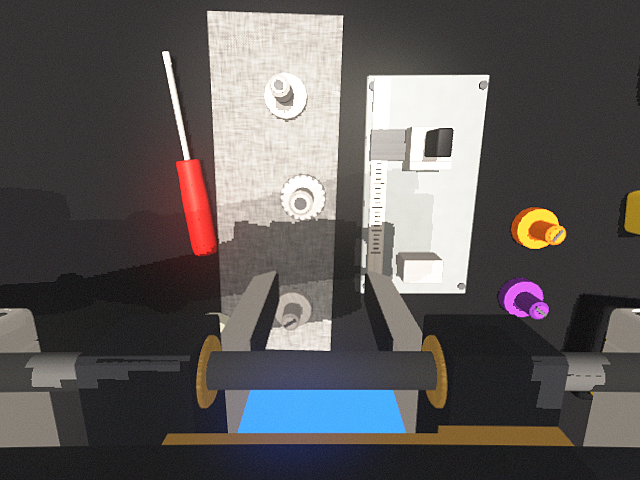

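```bash
cat >> h.py <<'E'
def pick(xy,tz,yaw=CY,grip=25,op=0.5,up=105,pre=105):
    hand.gripper_to(op,grip)
    arm.reach([xy[0],xy[1],pre],DN(yaw)); L(xy,tz,150); arm.dwell(0.15); st("at")
    hand.gripper_to(0,grip); st("gripped")
    L(xy,up,200); st("lift")
def place(xy,tz,yaw=CY,op=0.5,trans=105,up=105):
    arm.reach([xy[0],xy[1],trans],DN(yaw)); L(xy,tz+6,200); L(xy,tz,30); arm.dwell(0.15); st("placed")
    hand.gripper_to(op); L(xy,up,250); st("away")
E
python3 - <<'E'
from h import *
pick((462.0,103.4),20)
place(cal(0,-25),28.3)
arm.reach([*cal(0,-110),200],DN(CY))
f=grab("wrist"); save("w4.png",f["frame"])
w=find(f,"spindle",cal(0,-25),8); d=w-CO; print("cal frame",d)
E
```

```text
at t10.3 [462.8 103.4  21. ] F [-0.7 -0.  -0.1] gap 0.504
gripped t10.9 [461.9 103.4  20. ] F [-1.4 -0.3  2.2] gap 0.190
lift t11.5 [461.7 103.  104.3] F [ 0.1 -0.  -2.8] gap 0.187
placed t13.2 [605.3 -26.7  28.6] F [-0.  -0.1 -1.9] gap 0.187
away t14.3 [605.5 -26.8 106. ] F [-0.1 -1.2  0.8] gap 0.495
spindle n 360 pxplane [606.2 -25.9] mec [606.2 -25.8] 8.8 flange [606.3 -25.8] 20.8 z 75.2
cal frame [  1.76583266 -24.14173535]
```

View pics/w4.png

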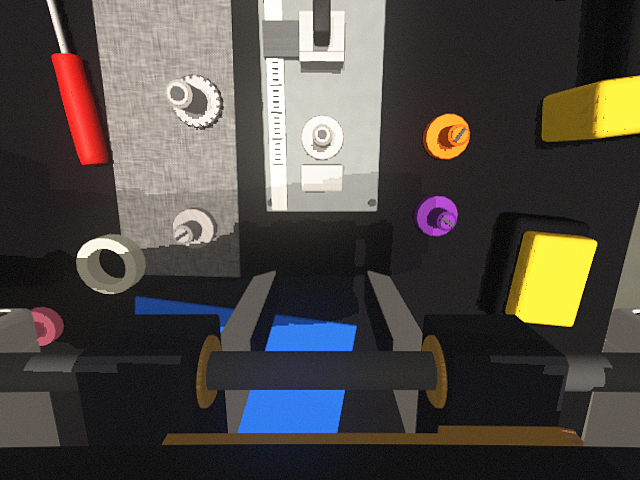

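The spindle is standing upright on the plate at (322,137), about 3 mm from the anvil at (322,178). The tab is at (321,20). Now I'll shut the jaw in small steps while watching the force.

```bash
cat >> h.py <<'E'
def measure(D,ty,topen,target=12.5):
    """grasp tab at cal y ty, shut on D until F>=target, then open to topen"""
    hand.gripper_to(0.5,45)
    arm.reach([*cal(0,ty),120],DN(CY)); L(cal(0,ty),42,180); arm.dwell(0.1)
    f0=arm.get_obs()["force"][1]
    hand.gripper_to(0,45); st("tab"); arm.dwell(0.1); fg=arm.get_obs()["force"][1]
    y=-50+D+24+2.5; L(cal(0,y),42,60); st("near")
    ok=0
    for i in range(30):
        y-=0.5; L(cal(0,y),42,10); arm.dwell(0.05)
        F=np.mean([arm.get_obs()["force"][1] for _ in range(3)])-f0
        print("%.1f act %.2f F %.1f"%(y,gap_of(),F))
        if F>=target: ok=1; break
        if y<-50+D+24-8: break
    arm.dwell(0.4); st("press f0 %.1f fg %.1f ok %d"%(f0,fg,ok)); print("reading",gap_of()+26)
    L(cal(0,topen),42,80); st("open")
    hand.gripper_to(0.5); L(cal(0,topen),110,250); st("rel")
E
python3 - <<'E'
from h import *
measure(42,63.8,63.8)
E
```

```text
tab t17.3 [602.3  62.1  42.1] F [-3.6 -0.2  5.7] gap 0.147
near t18.3 [603.6  16.8  42.1] F [-4.   0.1  5.9] gap 0.147
18.0 act 18.47 F 0.8
17.5 act 18.38 F 3.2
17.0 act 18.04 F 3.5
16.5 act 17.61 F 4.1
16.0 act 17.11 F 3.9
15.5 act 16.59 F 3.5
15.0 act 16.15 F 4.3
14.5 act 15.84 F 5.0
14.0 act 15.71 F 7.5
13.5 act 15.63 F 7.6
13.0 act 15.51 F 10.2
12.5 act 15.44 F 12.0
12.0 act 15.37 F 13.8
press f0 0.4 fg -0.1 ok 1 t22.6 [603.6  13.7  42.1] F [-5.3 15.   4.1] gap 0.147
reading 41.38302995496642
open t23.4 [602.3  62.9  42.1] F [-4.3  4.1  5.6] gap 0.148
rel t24.5 [603.1  62.  111.1] F [-0.5  0.1 -1.6] gap 0.500
```

Run:
```python
from h import *
arm.reach([*cal(0,-110),200],DN(CY))
f=grab("wrist"); save("w5.png",f["frame"])
w=find(f,"spindle",cal(0,-29),8)
w2=find(f,"stub",(471,-124)); w3=find(f,"gearhub",(480.7,4.8))
pick(w,28.3)
arm.reach([500,235,230],DN(0)); st()
f=grab("wrist"); save("w6.png",f["frame"]); P=cloud(f); np.savez("w6.npz",P=P,**{k:f[k] for k in("frame","depth","K","dist","T")})
st()
```

```text
spindle n 354 pxplane [606.3 -30.5] mec [606.3 -30.5] 8.8 flange [606.6 -30.2] 20.8 z 75.1
stub n 340 pxplane [ 504.4 -123.8] mec [ 503.1 -125.2] 10.5 flange [ 501.6 -124.8] 22.0 z 44.0
gearhub n 693 pxplane [482.2   4.1] mec [480.4   4.7] 12.4 flange [480.5   4.9] 24.7 z 55.4
at t26.9 [607.2 -30.6  29.6] F [-0.2 -0.6 -0.9] gap 0.498
gripped t27.5 [606.3 -30.4  28.3] F [-1.4 -0.2  2.7] gap 0.186
lift t28.1 [606.  -30.8 104.3] F [-0.5  0.7 -1.9] gap 0.185
 t29.2 [500.6 233.5 229.1] F [ 0.6 -0.8 -2.7] gap 0.186
 t29.3 [500.6 233.3 229. ] F [-0.1  0.5 -2.3] gap 0.187
```

View pics/w5.png

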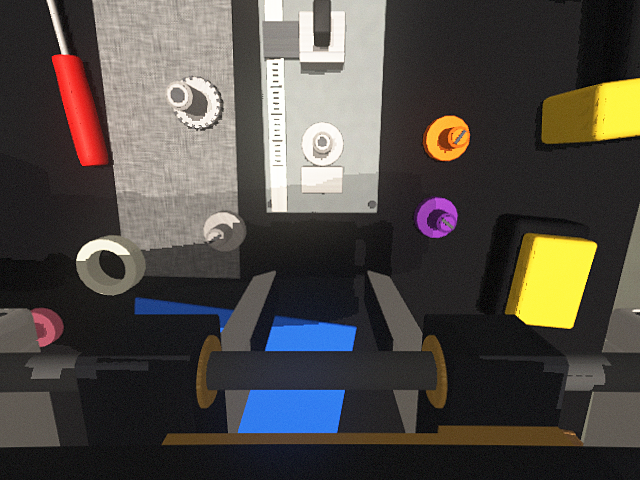

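View pics/w6.png

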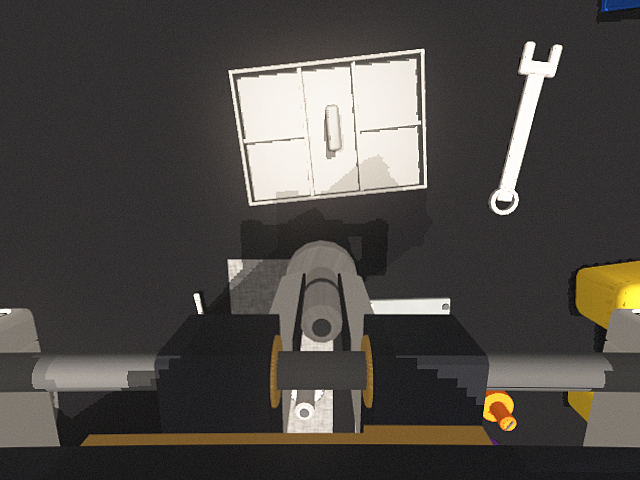

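Run:
```python
import numpy as np,cv2
from h import rays,plane
f=dict(np.load("w6.npz")); P=f["P"]; F=f["frame"]
m=((F.min(2)>110)&(P[...,1]>200)&(P[...,0]<640)).astype(np.uint8)
cs,_=cv2.findContours(m,cv2.RETR_EXTERNAL,cv2.CHAIN_APPROX_NONE); c=max(cs,key=cv2.contourArea)
print(cv2.boundingRect(c))
w=plane(f,c[:,0].astype(float),20.)[:,:2].astype(np.float32)
r=cv2.minAreaRect(w); print(r,cv2.boxPoints(r).round(1))
q=P[(P[...,2]>70)&(P[...,2]<84)&(P[...,0]<640)&(P[...,1]>250)]; print(len(q),cv2.minAreaRect(q[:,:2].astype(np.float32)),q.mean(0))
q=P[(P[...,2]>14)&(P[...,2]<26)&(P[...,0]<640)&(P[...,1]>200)]; print(len(q),cv2.minAreaRect(q[:,:2].astype(np.float32)))
```

```text
(228, 49, 199, 157)
((512.23779296875, 326.6283874511719), (199.99868774414062, 139.9866943359375), 5.673814296722412) [[405.8 386.4]
 [419.6 247.1]
 [618.7 266.9]
 [604.8 406.2]]
579 ((512.4378051757812, 326.80499267578125), (12.045793533325195, 39.598018646240234), 6.064169406890869) [512.33548659 326.95832152  75.27190024]
4577 ((512.0096435546875, 326.6083679199219), (200.8534698486328, 141.14450073242188), 5.694187164306641)
```

```bash
cat >> h.py <<'E'
TO=np.array([512.3,326.7]); TY=0.0995
def tr(x,y,o=None,a=None):
    o=TO if o is None else o; a=TY if a is None else a
    c,s=np.cos(a),np.sin(a); return np.array(o)+[c*x-s*y, s*x+c*y]
E
python3 - <<'E'
from h import *
place(tr(63,35),24.6,yaw=TY,trans=115,up=120,op=0.45)
arm.reach([*tr(0,-85),200],DN(TY))
f=grab("wrist"); save("w7.png",f["frame"]); w=find(f,"spindle",tr(63,35),4); print(w-tr(63,35)); st()
E
```

```text
placed t31.1 [571.6 367.9  24.8] F [-0.  -0.4 -2.7] gap 0.188
away t32.3 [571.8 367.7 120.8] F [-0.6 -0.9 -0.7] gap 0.448
spindle n 398 pxplane [571.2 366.8] mec [572.1 367.4] 9.0 flange [571.6 367.9] 45.0 z 71.3
[ 0.14468391 -0.69902698]
 t33.0 [520.6 242.4 199.2] F [-0.6  0.2 -0.8] gap 0.453
```

View pics/w7.png

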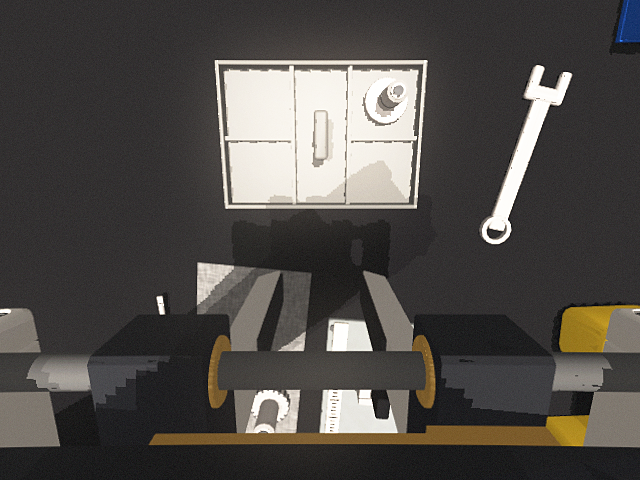

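The spindle is upright in the tray's upper-right pocket at (390,98). In the earlier view the stub had been knocked to about (502,-125) and was still upright. The gearhub is next.

Run:
```python
from h import *
arm.reach([500,-90,200],DN(CY))
f=grab("wrist"); save("w8.png",f["frame"])
w=find(f,"gearhub",(480.6,4.8)); find(f,"stub",(502,-125))
assert abs(w-[480.6,4.8]).max()<3
pick(w,18.5)
place(cal(0,-22),26.8)
arm.reach([*cal(0,-110),200],DN(CY))
f=grab("wrist"); save("w9.png",f["frame"])
w=find(f,"gearhub",cal(0,-22),8); print(w-cal(0,-22)); st()
```

```text
gearhub n 572 pxplane [480.8   4.7] mec [480.6   4.8] 11.9 flange [480.7   5.1] 24.4 z 55.4
stub n 299 pxplane [ 503.2 -123.4] mec [ 503.4 -124.8] 10.2 flange [ 503.4 -124.7] 21.9 z 44.1
at t36.1 [481.5   4.6  19.5] F [-0.3  0.2 -0.1] gap 0.500
gripped t36.6 [480.7   4.7  18.6] F [-2.2 -1.5  6.3] gap 0.249
lift t37.2 [480.4   4.3 104.4] F [-0.4  0.3 -3. ] gap 0.249
placed t38.8 [605.2 -23.7  27.1] F [ 0.3  0.1 -1.1] gap 0.252
away t39.8 [605.4 -23.9 105.9] F [-0.4 -0.2  0.1] gap 0.500
gearhub n 596 pxplane [606.1 -23.5] mec [606.2 -23.5] 11.8 flange [606.3 -23.3] 24.5 z 63.5
[1.09586515 0.16490279]
 t40.4 [ 606.9 -111.1  198.7] F [-0.2 -0.6  0.5] gap 0.500
```

View pics/w9.png

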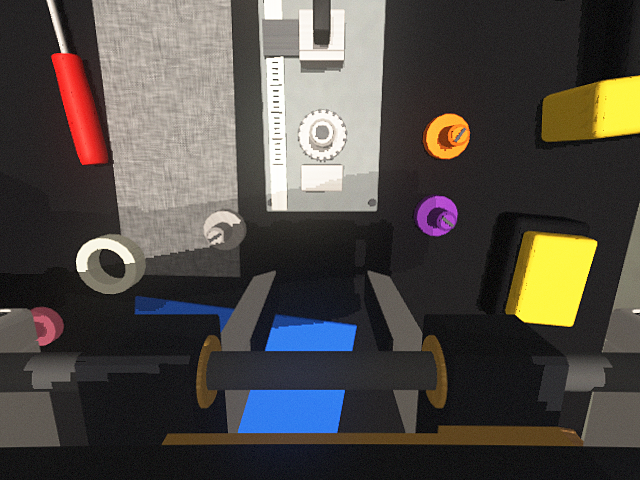

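The gearhub is centred between the jaws at (322,134). I'll measure it and take it to the tray.

Run:
```python
from h import *
measure(48,63.8,63.8)
arm.reach([*cal(0,-110),200],DN(CY))
f=grab("wrist"); save("w10.png",f["frame"])
w=find(f,"gearhub",cal(0,-26),8); print(w-cal(0,-26))
find(f,"stub",(503,-124.5))
assert np.abs(w-cal(0,-26)).max()<4
pick(w,26.8,up=115)
place(tr(-63,35),23.1,yaw=TY,trans=120,up=120,op=0.5)
arm.reach([*tr(0,-85),200],DN(TY))
f=grab("wrist"); save("w11.png",f["frame"]); w=find(f,"gearhub",tr(-63,35),4); print(w-tr(-63,35)); st()
```

```text
tab t42.7 [602.3  62.1  42.1] F [-3.6 -1.3  4.9] gap 0.149
near t43.6 [603.4  22.5  42.1] F [-4.7 -1.3  6.5] gap 0.147
24.0 act 24.23 F 1.7
23.5 act 24.18 F 3.0
23.0 act 23.92 F 3.9
22.5 act 23.55 F 4.5
22.0 act 23.05 F 5.7
21.5 act 22.55 F 4.8
21.0 act 22.07 F 4.9
20.5 act 21.56 F 6.4
20.0 act 21.07 F 5.4
19.5 act 20.72 F 5.4
19.0 act 20.63 F 7.7
18.5 act 20.51 F 8.8
18.0 act 20.43 F 11.4
17.5 act 20.38 F 12.6
press f0 -0.4 fg -0.2 ok 1 t48.2 [603.5  18.7  42.1] F [-4.7 12.4  4.3] gap 0.147
reading 46.37126308022833
open t49.0 [602.3  62.9  42.1] F [-4.1  3.8  5.7] gap 0.142
rel t50.1 [603.   62.  110.9] F [-0.1  0.3 -0.8] gap 0.503
gearhub n 585 pxplane [605.9 -27.6] mec [605.8 -27.4] 11.8 flange [605.9 -27.4] 24.4 z 63.5
[0.69982532 0.19417378]
stub n 336 pxplane [ 504.4 -123.9] mec [ 502.8 -124.8] 10.6 flange [ 503.2 -124.2] 22.3 z 44.0
at t52.6 [606.6 -27.6  28. ] F [ 0.9 -0.9  0.6] gap 0.499
gripped t53.0 [605.9 -27.5  27. ] F [-1.1  0.   4.2] gap 0.248
lift t53.6 [605.4 -27.9 114.1] F [ 0.2 -0.7 -1.9] gap 0.253
placed t56.3 [446.3 355.3  23.4] F [-0.1  0.5 -2.9] gap 0.245
away t57.4 [446.4 355.2 120.6] F [ 0.1 -0.  -1. ] gap 0.497
gearhub n 642 pxplane [447.5 354.3] mec [446.8 354.6] 11.9 flange [446.2 355.2] 45.0 z 59.5
[ 0.97210154 -0.84246268]
 t58.1 [519.8 242.6 199. ] F [-0.4 -0.1  0.1] gap 0.503
```

View pics/w11.png

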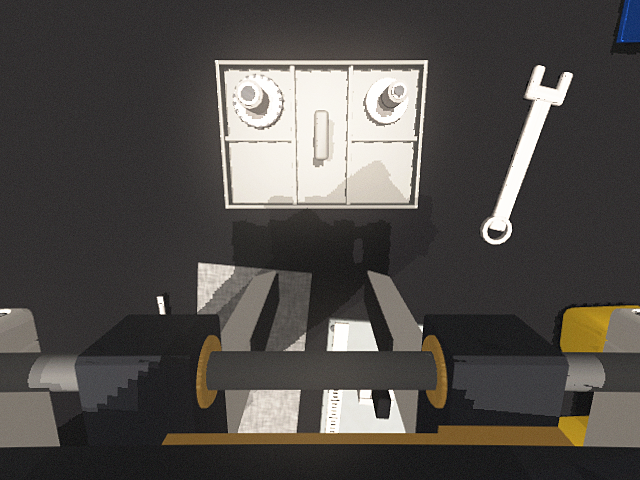

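View pics/w10.png

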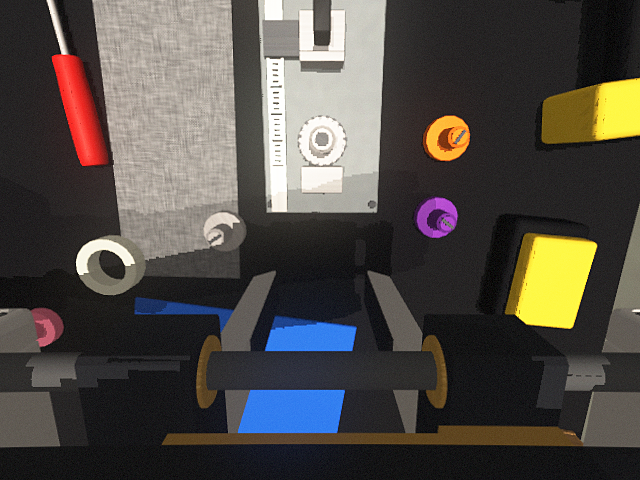

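The gearhub is upright in the upper-left pocket at (257,98). The stub is next; it was last seen near (503,-124.5).

Run:
```python
from h import *
arm.reach([500,-190,200],DN(CY))
f=grab("wrist"); save("w12.png",f["frame"])
w=find(f,"stub",(503,-124.5),R=50); st()
assert np.abs(w-[503,-124.5]).max()<4
pick(w,18.5,op=0.45)
place(cal(0,-24),26.8)
arm.reach([*cal(0,-110),200],DN(CY))
f=grab("wrist"); save("w13.png",f["frame"])
w=find(f,"stub",cal(0,-24),8); print(w-cal(0,-24)); st()
```

```text
stub n 341 pxplane [ 503. -124.] mec [ 503.  -124.1] 9.8 flange [ 502.9 -124.4] 22.1 z 44.2
 t59.8 [ 500.6 -188.6  200.1] F [0.9 0.3 0.4] gap 0.501
at t61.5 [ 503.7 -124.4   19.5] F [ 0.4 -0.4 -0.7] gap 0.451
gripped t62.0 [ 503.  -124.2   18.6] F [-2.4 -0.2  6.5] gap 0.206
lift t62.6 [ 502.5 -124.4  104.3] F [-0.1 -0.2 -2.8] gap 0.202
placed t64.2 [605.3 -25.7  27.1] F [ 0.4  0.3 -1.7] gap 0.207
away t65.3 [605.4 -25.9 105.8] F [-0.3 -0.5 -1.1] gap 0.500
stub n 385 pxplane [606.2 -25.8] mec [606.2 -25.8] 9.8 flange [606.3 -25.8] 21.7 z 52.2
[ 1.08562463 -0.11528828]
 t65.9 [ 606.9 -111.1  198.7] F [-0.4  0.1 -0. ] gap 0.500
```

View pics/w13.png

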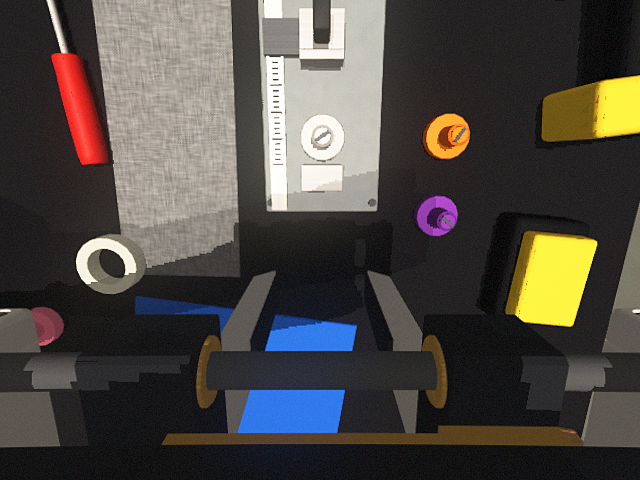

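The stub is centred between the jaws at (322,137). I'll measure it and put it in the tray's lower-left pocket.

Run:
```python
from h import *
measure(44,63.8,63.8,target=13)
arm.reach([*cal(0,-110),200],DN(CY))
f=grab("wrist"); save("w14.png",f["frame"])
w=find(f,"stub",cal(0,-28),8); print(w-cal(0,-28))
assert np.abs(w-cal(0,-28)).max()<4
pick(w,26.8,up=115,op=0.45)
place(tr(-63,-35),23.1,yaw=TY,trans=120,up=120,op=0.45)
arm.reach([*tr(0,-110),220],DN(TY))
f=grab("wrist"); save("w15.png",f["frame"]); P=cloud(f)
np.savez("w15.npz",P=P,**{k:f[k] for k in("frame","depth","K","dist","T")})
w=find(f,"stub",tr(-63,-35),4,R=30); print(w-tr(-63,-35)); st()
# mat
arm.reach([510,-400,260],DN(0))
f=grab("wrist"); save("w16.png",f["frame"]); P=cloud(f)
np.savez("w16.npz",P=P,**{k:f[k] for k in("frame","depth","K","dist","T")}); st()
```

```text
tab t68.2 [602.3  62.1  42.1] F [-4.  -0.9  4.5] gap 0.147
near t69.2 [603.5  18.5  42.1] F [-4.3 -0.7  7.2] gap 0.149
20.0 act 20.19 F 0.6
19.5 act 20.08 F 1.8
19.0 act 19.75 F 3.8
18.5 act 19.40 F 4.0
18.0 act 19.03 F 3.9
17.5 act 18.56 F 4.9
17.0 act 18.08 F 4.7
16.5 act 17.59 F 4.8
16.0 act 17.05 F 3.9
15.5 act 16.55 F 3.7
15.0 act 16.09 F 4.5
14.5 act 15.58 F 4.5
14.0 act 15.55 F 5.6
13.5 act 15.50 F 8.8
13.0 act 15.42 F 10.8
12.5 act 15.36 F 13.0
press f0 0.3 fg 0.1 ok 1 t74.4 [603.6  13.7  42.1] F [-4.3 12.5  3.1] gap 0.147
reading 41.39797822791449
open t75.2 [602.2  62.9  42.1] F [-3.5  3.6  5.4] gap 0.147
rel t76.3 [603.  62. 111.] F [-0.5  0.2  0.1] gap 0.499
stub n 380 pxplane [606.6 -29.6] mec [606.6 -29.5] 9.8 flange [606.7 -29.7] 21.8 z 52.2
[1.38784847 0.1330298 ]
at t78.9 [607.4 -29.6  28. ] F [ 0.4  0.5 -0.4] gap 0.450
gripped t79.4 [606.6 -29.6  27. ] F [-2.4 -0.4  4.6] gap 0.205
lift t80.0 [606.1 -29.9 114.2] F [-0.3  0.1 -1.6] gap 0.203
placed t82.4 [453.2 285.7  23.4] F [-0.4  0.1 -1.1] gap 0.203
away t83.5 [453.4 285.4 120.6] F [ 0.3  0.1 -0.2] gap 0.450
stub n 341 pxplane [455.  285.8] mec [454.1 285.8] 10.1 flange [453.9 285.8] 22.2 z 48.1
[1.46912596 0.19311336]
 t84.2 [522.2 217.5 218.7] F [ 0.7  0.1 -0.3] gap 0.448
 t86.4 [ 510.7 -398.8  260.1] F [ 0.3  1.1 -0.4] gap 0.453
```

View pics/w15.png

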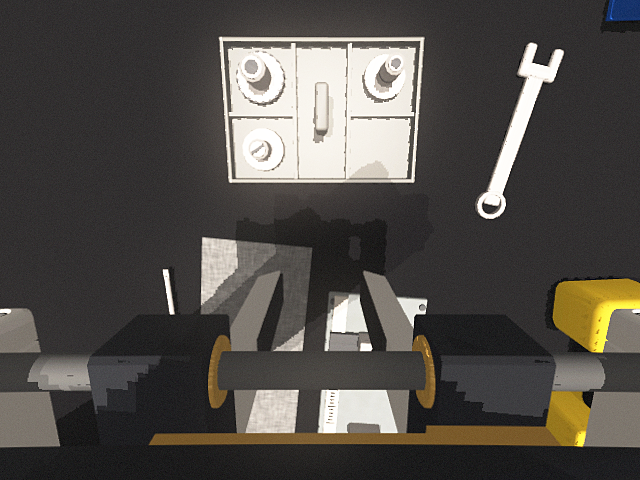

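View pics/w16.png

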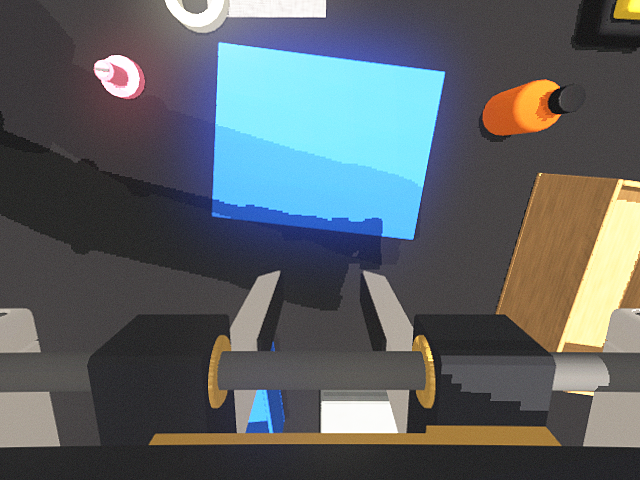

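Run:
```python
import numpy as np,cv2
from h import rays,plane
f=dict(np.load("w16.npz")); P=f["P"]; F=f["frame"].astype(int)
m=((F[...,2]>130)&(F[...,2]-F[...,0]>70)&(P[...,1]>-480)); m[245:]=0
m=cv2.morphologyEx(m.astype(np.uint8),cv2.MORPH_OPEN,np.ones((3,3)))
cs,_=cv2.findContours(m,cv2.RETR_EXTERNAL,cv2.CHAIN_APPROX_NONE); c=max(cs,key=cv2.contourArea)
w=plane(f,c[:,0].astype(float),5.)[:,:2].astype(np.float32)
r=cv2.minAreaRect(w); print(cv2.boundingRect(c),r,cv2.boxPoints(r).round(1), np.nanmedian(P[m>0][:,2]))
# robust: shadows may bite the lower edge; use 4 approx corners
h=cv2.convexHull(c); a=cv2.approxPolyDP(h,8,True)[:,0]; print(a.tolist(),plane(f,a.astype(float),5.).round(1).tolist())
f=dict(np.load("w15.npz")); P=f["P"]; F=f["frame"]
m=((F.min(2)>110)&(P[...,1]>200)&(P[...,0]<635)).astype(np.uint8);m[200:]=0
cs,_=cv2.findContours(m,cv2.RETR_EXTERNAL,cv2.CHAIN_APPROX_NONE); c=max(cs,key=cv2.contourArea)
w=plane(f,c[:,0].astype(float),20.)[:,:2].astype(np.float32)
r=cv2.minAreaRect(w); print(cv2.boundingRect(c),r)
q=P[(P[...,2]>70)&(P[...,2]<84)&(np.hypot(P[...,0]-512,P[...,1]-327)<30)]; print(len(q),cv2.minAreaRect(q[:,:2].astype(np.float32)),q[:,:2].mean(0))
```

```text
(203, 41, 242, 199) ((507.3609924316406, -312.693115234375), (215.43939208984375, 273.07568359375), 83.39289855957031) [[ 359.3 -404. ]
 [ 630.6 -435.4]
 [ 655.4 -221.4]
 [ 384.1 -190. ]] 4.763727789075176
[[218, 42], [356, 44], [444, 71], [412, 239], [212, 216], [203, 134]] [[395.8, -208.0, 5.0], [550.4, -209.2, 5.0], [651.6, -236.9, 5.0], [628.7, -434.2, 5.0], [373.9, -404.9, 5.0], [370.7, -306.1, 5.0]]
(219, 37, 206, 146) ((512.2274780273438, 326.6842346191406), (200.03509521484375, 139.07110595703125), 5.72581672668457)
664 ((512.5283203125, 326.6451721191406), (11.580717086791992, 39.42294692993164), 5.756784439086914) [512.54398121 326.58020782]
```

The mat mask has picked up the blue glow around the mat, so I'll tighten it.

Run:
```python
import numpy as np,cv2
from h import rays,plane
f=dict(np.load("w16.npz")); P=f["P"]; F=f["frame"].astype(int)
print([F[100,u].tolist() for u in range(206,228,2)]); print([F[v,240].tolist() for v in range(204,228,2)])
for th in (100,130,150):
    m=((F[...,1]>th*0.6)&(F[...,2]>th)&(F[...,2]-F[...,0]>60)).astype(np.uint8); m[248:]=0
    m=cv2.morphologyEx(m,cv2.MORPH_OPEN,np.ones((5,5)))
    cs,_=cv2.findContours(m,cv2.RETR_EXTERNAL,cv2.CHAIN_APPROX_NONE); c=max(cs,key=cv2.contourArea)
    w=plane(f,c[:,0].astype(float),5.)[:,:2].astype(np.float32); r=cv2.minAreaRect(w)
    print(th,r)
zz=cv2.medianBlur(np.nan_to_num(P[...,2]).astype(np.float32),5)
m=((zz>2.6)&(zz<8)&(np.abs(P[...,0]-510)<150)&(P[...,1]<-195)&(P[...,1]>-450)).astype(np.uint8); m[248:]=0
m=cv2.morphologyEx(m,cv2.MORPH_OPEN,np.ones((5,5)))
cs,_=cv2.findContours(m,cv2.RETR_EXTERNAL,cv2.CHAIN_APPROX_NONE); c=max(cs,key=cv2.contourArea)
w=plane(f,c[:,0].astype(float),5.)[:,:2].astype(np.float32); print("depth",cv2.minAreaRect(w))
cv2.imwrite("pics/m1.png",m*255)
```

```text
[[81, 87, 151], [85, 91, 156], [81, 88, 157], [80, 90, 160], [80, 82, 158], [99, 226, 255], [145, 240, 255], [144, 239, 255], [145, 238, 255], [138, 238, 255], [140, 239, 255]]
[[94, 200, 255], [72, 157, 255], [46, 93, 200], [44, 96, 198], [46, 99, 199], [50, 100, 197], [49, 97, 198], [43, 95, 197], [38, 53, 105], [48, 56, 103], [41, 51, 101], [45, 50, 101]]
100 ((504.584228515625, -309.850341796875), (220.656005859375, 279.4254455566406), 83.39554595947266)
130 ((505.931640625, -309.78662109375), (220.23294067382812, 276.2530517578125), 83.29405975341797)
150 ((513.2879638671875, -313.000244140625), (213.9706573486328, 261.0940856933594), 82.91743469238281)
depth ((512.6339111328125, -321.10821533203125), (199.99900817871094, 259.3688659667969), 83.38597106933594)
```

```bash
cat >> h.py <<'E'
def matfit(f,z=5.):
    F=f["frame"].astype(int); m=((F[...,1]-F[...,0]>30)&(F[...,2]-F[...,0]>70)).astype(np.uint8); m[250:]=0
    m=cv2.morphologyEx(m,cv2.MORPH_OPEN,np.ones((3,3)))
    cs,_=cv2.findContours(m,cv2.RETR_EXTERNAL,cv2.CHAIN_APPROX_NONE); c=max(cs,key=cv2.contourArea)
    return cv2.minAreaRect(plane(f,c[:,0].astype(float),z)[:,:2].astype(np.float32))
E
python3 - <<'E'
from h import *
f=dict(np.load("w16.npz")); print(matfit(f))
E
```

```text
((512.8157348632812, -320.9688720703125), (199.78643798828125, 259.4314270019531), 83.33139038085938)
```

The tray shows all three parts standing upright: gearhub (260,77), spindle (385,76) and stub (263,149). The mat is centred at (512.8,-321.0) with its long side at -6.6°. Now I'll lift the tray, gripping the handle slightly off its middle so the grip sits under the load's centre of mass.

Run:
```python
from h import *
TY=0.0998; TO=np.array([512.4,326.65])
p=tr(0,6,TO,TY)
hand.gripper_to(0.4,60)
arm.reach([*tr(0,-60,TO,TY),170],DN(TY))
L(p,150,200); L(p,60,150); L(p,39,60); arm.dwell(0.2); st("at")
hand.gripper_to(0,60); st("grip")
L(p,59,30); arm.dwell(0.3); st("up20")
f=grab("wrist"); save("w17.png",f["frame"]); P=cloud(f)
np.savez("w17.npz",P=P,**{k:f[k] for k in("frame","depth","K","dist","T")})
f=grab("scene"); save("s2.png",f["frame"])
```

```text
at t91.1 [511.9 332.8  39.3] F [-0.4 -0.4 -0.1] gap 0.401
grip t91.6 [511.5 332.6  39. ] F [-3.3 -0.7  3.6] gap 0.125
up20 t92.7 [511.7 332.6  58.9] F [ 0.9 -0.2 -8.5] gap 0.123
```

View pics/w17.png

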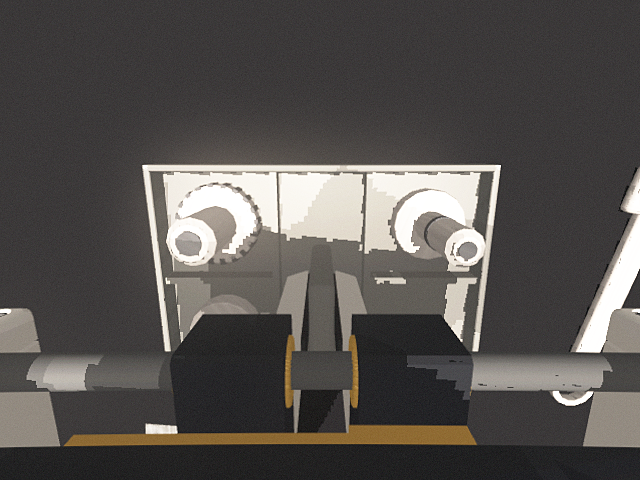

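View pics/s2.png

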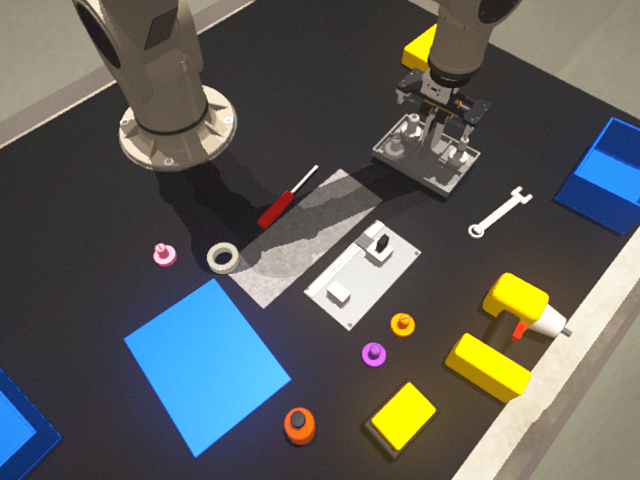

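The tray is about 20 mm off the bench, with the handle at (320,300) between the fingers and the parts upright. I'll check that it's level from depth, then carry it in straight lines.

```bash
cat >> h.py <<'E'
def level(P,o,a,z0):
    """floor-height per tray quadrant, for pockets/edges (tray frame)"""
    d=P[...,:2]-o; c,s=np.cos(a),np.sin(a); X=c*d[...,0]+s*d[...,1]; Y=-s*d[...,0]+c*d[...,1]
    m=(np.abs(X)<94)&(np.abs(Y)<64)&(np.abs(P[...,2]-z0-4)<4.5)
    A=np.c_[X[m],Y[m],np.ones(m.sum())]; k=np.linalg.lstsq(A,P[...,2][m],rcond=None)[0]
    print("floor fit n",m.sum(),"slope deg",np.degrees(k[:2]).round(2),"z",k[2].round(2))
E
python3 - <<'E'
from h import *
f=dict(np.load("w17.npz")); level(f["P"],[512.4,326.65],0.0998,20)
MA=-0.116; MO=np.array([512.7,-321.0])
p=tr(0,6,[512.4,326.65],0.0998)
L(p,150,60); st("high")
q=tr(0,6,MO,MA)
mid=(np.array(p)+q)/2
arm.movel([mid[0]+0,mid[1],150],DN(-0.008),130); st("mid")
arm.movel([q[0],q[1],150],DN(MA),130); arm.dwell(0.3); st("over")
f=grab("wrist"); save("w18.png",f["frame"]); P=cloud(f); level(P,MO,MA,111)
E
```

```text
floor fit n 22994 slope deg [ 0.02 -0.06] z 23.75
high t94.5 [511.7 332.5 149.7] F [ -0.3  -0.4 -10.7] gap 0.123
mid t97.1 [512.6   9.3 150. ] F [-0.4  0.6 -9.6] gap 0.123
over t100.1 [ 513.4 -315.   150. ] F [ 0.6 -0.8 -8.6] gap 0.119
floor fit n 22910 slope deg [ 0.02 -0.01] z 114.87
```

View pics/w18.png

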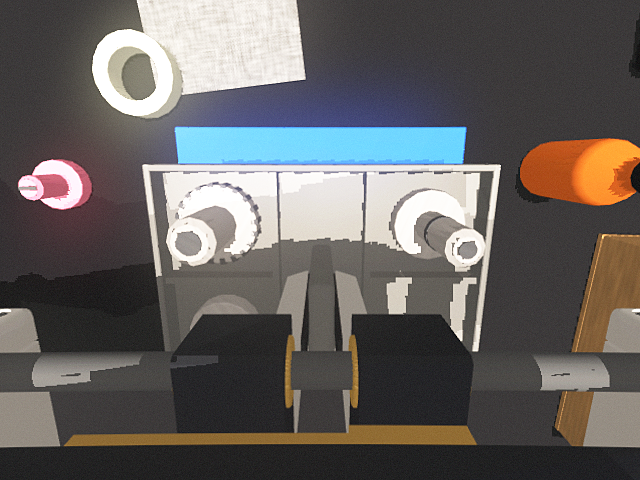

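The tray is level and sits parallel to the mat's edge, visible at row 127. Now I'll lower it.

Run:
```python
from h import *
MA=-0.116; MO=np.array([512.7,-321.0]); q=tr(0,6,MO,MA)
L(q,52,80); st()
for z in (46,45,44.5,44.2,44.0,43.8):
    L(q,z,15); arm.dwell(0.15); st("z%.1f"%z)
    if arm.get_obs()["force"][2]>-3: break
hand.gripper_to(0.4); arm.dwell(0.2); st("rel")
L(q,150,120)
arm.reach([*tr(0,-110,MO,MA),230],DN(MA)); arm.dwell(0.2)
f=grab("wrist"); save("w19.png",f["frame"]); P=cloud(f); level(P,MO,MA,5)
F=f["frame"].astype(int); print("mat",matfit(f))
np.savez("w19.npz",P=P,**{k:f[k] for k in("frame","depth","K","dist","T")})
m=(np.abs(P[...,2]-25)<3)&(np.hypot(P[...,0]-MO[0],P[...,1]-MO[1])<150)
print("walls",cv2.minAreaRect(P[m][:,:2].astype(np.float32)))
g=f["frame"]; m=((g.min(2)>90)&(np.hypot(P[...,0]-MO[0],P[...,1]-MO[1])<140)&(P[...,2]>3)&(g[...,2].astype(int)-g[...,0]<40)).astype(np.uint8)
cs,_=cv2.findContours(m,cv2.RETR_EXTERNAL,cv2.CHAIN_APPROX_NONE); c=max(cs,key=cv2.contourArea)
print("tray",cv2.minAreaRect(plane(f,c[:,0].astype(float),25.)[:,:2].astype(np.float32)))
k=P[(P[...,2]>77)&(P[...,2]<86)&(np.hypot(P[...,0]-MO[0],P[...,1]-MO[1])<30)]; print("handle",cv2.minAreaRect(k[:,:2].astype(np.float32)))
f=grab("scene"); save("s3.png",f["frame"]); st()
f=grab("top"); save("t3.png",f["frame"]); st()
```

```text
t101.5 [ 513.7 -315.2   52.5] F [-0.3 -0.2 -8.6] gap 0.123
z46.0 t102.2 [ 513.5 -315.    46.1] F [-0.4  0.5 -9.3] gap 0.126
z45.0 t102.6 [ 513.4 -315.1   45. ] F [-0.4  0.6 -8.7] gap 0.124
z44.5 t103.0 [ 513.4 -315.    44.5] F [ 0.6  0.5 -9. ] gap 0.124
z44.2 t103.4 [ 513.4 -315.1   44.2] F [ 0.5  0.1 -9.3] gap 0.123
z44.0 t103.8 [ 513.5 -315.    44.1] F [ 0.4  0.6 -7.8] gap 0.124
z43.8 t104.2 [ 513.4 -315.    44. ] F [-3.3  0.1  2.1] gap 0.121
rel t105.0 [ 513.4 -315.    43.8] F [ 0.1  0.  -0.3] gap 0.398
floor fit n 14596 slope deg [0.04 0.16] z 8.88
mat ((512.7434692382812, -321.0186767578125), (199.2608184814453, 259.1963806152344), 83.47346496582031)
walls ((513.4710083007812, -321.1427307128906), (140.39312744140625, 200.73292541503906), 83.30364227294922)
tray ((513.7100219726562, -320.96575927734375), (138.66709899902344, 199.76589965820312), 83.50730895996094)
handle ((513.843994140625, -320.8928527832031), (39.35907745361328, 11.444019317626953), 84.21034240722656)
 t107.0 [ 500.2 -429.4  229.6] F [-0.1  0.8 -0.7] gap 0.400
 t107.0 [ 500.1 -429.6  229.7] F [ 0.2 -0.3 -0.6] gap 0.400
```

View pics/w19.png

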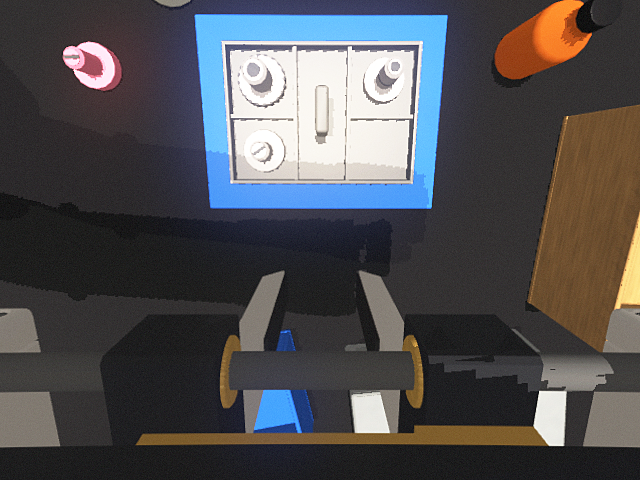

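View pics/s3.png

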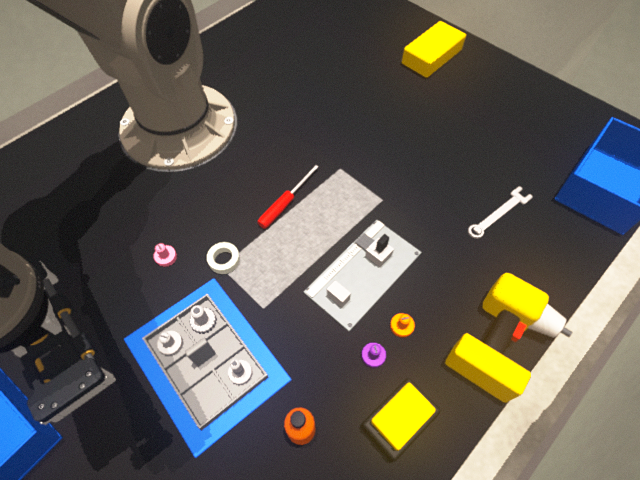

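The tray stands within about 1 mm and 0.3° of the mat's centre and axes. All three parts are upright, the bystanders haven't moved and the gripper is well clear, so I'm handing in.

Run:
```python
from h import *
print(ticket.job_done()); st()
```

```text
the job is handed in; nothing more can be done
None
the job is handed in; nothing more can be done
```

I measured all three parts in order – spindle, gearhub, stub – and stood each upright in its own tray pocket. I then carried the tray level to the mat, set it down and handed the job in at about 107 s of the 210 s allowed. No verdict was reported.

**Jaw closing:** each time the jaw came to a clear stop with about 12–15 N at the tab, of which about 4 N is the jaw's own friction. Afterwards each part sat where it should against the anvil.

**Stub:** it was knocked about 3 cm aside early in the run. I found it again, still upright, before picking it up.

**Last checks:**
- **Tray on the mat:** it is about 1 mm off centre and its outline is within 0.3° of square. The handle's outline alone reads about 0.7° off, but it is a small shape and so less reliable.
- **Tray level:** the floor was within 0.1° of level while carried and within 0.2° on the mat.
- **Everything else:** all parts were upright, the jaw was left open, the other tools and look-alikes looked unmoved, and the gripper was clear.

**Disagreement:** jaw gaps worked out from the arm's position came out low:

| Part | Arm-derived gap (mm) | Given diameter (mm) |
|---|---|---|
| spindle | 41.4 | 42 |
| gearhub | 46.4 | 48 |
| stub | 41.4 | 44 |

The shortfall grew by about 1 mm per cycle. I think each new grip on the tab landed a little further back, because the jaw lagged slightly on opening. I did not check the gap directly with the camera.

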